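Sort the painted hinges and the cover plate

TASK

Sort the ironmongery lying loose on the bench: lay the two grey hinges in the grey tray and the two brown hinges in the brown tray, one hinge to each compartment and flat on its floor, and lay the loose brass cover plate squarely on top of the pile of brass plates, edges matching. You are not told how high the pile is, so feel for its top before letting go. Set everything down gently without dropping it, right way up as it lies now, and leave the cork sanding block where it is.

Things in the scene. Friction and masses are not known exactly. Their poses are not given: they have to be found in the camera images.
- grey_hinge_1: Closed steel butt hinge lying flat, 38 mm (its x) by 60 mm (its y), 120 g: two folded leaves painted blue-grey, together 28 x 60 mm and 8 mm thick, and along the +x long side a brass barrel, 11 mm in diameter, parallel to y. Can be gripped across its 38 mm. Origin: centre of the footprint, on the underside; z up. The two grey hinges are alike; either may take either compartment.
- grey_hinge_2: Closed steel butt hinge lying flat, 38 mm (its x) by 60 mm (its y), 120 g: two folded leaves painted blue-grey, together 28 x 60 mm and 8 mm thick, and along the +x long side a brass barrel, 11 mm in diameter, parallel to y. Can be gripped across its 38 mm. Origin: centre of the footprint, on the underside; z up. The two grey hinges are alike; either may take either compartment.
- brown_hinge_1: Closed steel butt hinge lying flat, 38 mm (its x) by 60 mm (its y), 120 g: two folded leaves painted dark red-brown, together 28 x 60 mm and 8 mm thick, and along the +x long side a brass barrel, 11 mm in diameter, parallel to y. Can be gripped across its 38 mm. Origin: centre of the footprint, on the underside; z up. The two brown hinges are alike; either may take either compartment.
- brown_hinge_2: Closed steel butt hinge lying flat, 38 mm (its x) by 60 mm (its y), 120 g: two folded leaves painted dark red-brown, together 28 x 60 mm and 8 mm thick, and along the +x long side a brass barrel, 11 mm in diameter, parallel to y. Can be gripped across its 38 mm. Origin: centre of the footprint, on the underside; z up. The two brown hinges are alike; either may take either compartment.
- cover_plate: Loose flat brass cover plate with dark screw holes, 52 mm (its x) by 80 mm (its y), 5 mm thick, 160 g, lying flat on the bench. Origin: centre of the underside; z up.
- grey_tray: Fixed shallow tray, blue-grey floor, light wooden rims, 112 mm (its x) by 184 mm (its y), 12 mm high; floor 5 mm above the bench, rims 7 mm above the floor. A 4 mm divider parts it into two compartments, each 104 mm (x) by 86 mm (y), centred at y = +45 and -45 mm. Origin: centre of the underside, at bench level; z up.
- brown_tray: Fixed shallow tray, dark red-brown floor, light wooden rims, 112 mm (its x) by 184 mm (its y), 12 mm high; floor 5 mm above the bench, rims 7 mm above the floor. A 4 mm divider parts it into two compartments, each 104 mm (x) by 86 mm (y), centred at y = +45 and -45 mm. Origin: centre of the underside, at bench level; z up.
- pile_board: Fixed blue board, 100 mm (its x) by 140 mm (its y), 10 mm thick. At its centre, square to it, stands a fixed rigid pile of brass plates, 52 mm (x) by 80 mm (y). The flat top of the pile is 27 to 60 mm above the bench, different each time and not reported: feel for it or look. Origin: centre of the board underside, at bench level; z up.
- sanding_block: Loose cork sanding block with a red underside, 50 mm (its x) by 80 mm (its y), 28 mm high, 120 g, among the things to sort; to be left where it is. Origin: centre of the underside; z up.
Things that resemble listed ones, but are neither listed nor needed, are in the scene too. What is shaped like the grey_hinge_2 but purple is not meant.

How it is judged:
At the end, for the whole second after the job is handed in: Each hinge lies in a compartment of its own in the tray of its colour, down on the floor (within 3.5 mm), right way up, flat within 0.08 rad; the plate lies flat (0.06 rad) on the pile, centred within 10 mm and square within 0.15 rad; all released and at rest (x of grey_hinge_1 in the frame of grey_tray between -0.036 and 0.036 m and z of grey_hinge_1 in the frame of grey_tray between 0.002 and 0.0085 m and angle between each of grey_hinge_1, grey_hinge_2, brown_hinge_1, brown_hinge_2's own z axis and vertical below 0.08 rad and x of grey_hinge_2 in the frame of grey_tray between -0.036 and 0.036 m and z of grey_hinge_2 in the frame of grey_tray between 0.002 and 0.0085 m and x of brown_hinge_1 in the frame of brown_tray between -0.036 and 0.036 m and z of brown_hinge_1 in the frame of brown_tray between 0.002 and 0.0085 m and x of brown_hinge_2 in the frame of brown_tray between -0.036 and 0.036 m and z of brown_hinge_2 in the frame of brown_tray between 0.002 and 0.0085 m and ((y of grey_hinge_1 in the frame of grey_tray between 0.013 and 0.077 m and y of grey_hinge_2 in the frame of grey_tray between -0.077 and -0.013 m) or (y of grey_hinge_2 in the frame of grey_tray between 0.013 and 0.077 m and y of grey_hinge_1 in the frame of grey_tray between -0.077 and -0.013 m)) and ((y of brown_hinge_1 in the frame of brown_tray between 0.013 and 0.077 m and y of brown_hinge_2 in the frame of brown_tray between -0.077 and -0.013 m) or (y of brown_hinge_2 in the frame of brown_tray between 0.013 and 0.077 m and y of brown_hinge_1 in the frame of brown_tray between -0.077 and -0.013 m)) and horizontal distance between cover_plate and pile_board below 0.01 m and angle between the y axis of cover_plate and the y axis of pile_board, either way round below 0.15 rad and angle between cover_plate's own z axis and vertical below 0.06 rad and z of cover_plate in the frame of pile_board above 0.022 m and linear speed of each of grey_hinge_1, grey_hinge_2, brown_hinge_1, brown_hinge_2, cover_plate below 0.02 m/s); the robot touches nothing.
It fails at once if a hinge or the plate is dropped: it moves faster than 0.5 m/s (a fall of about 13 mm) while the fingers do not touch it ((linear speed of grey_hinge_1 above 0.5 m/s and contact force between the fingers and grey_hinge_1 below 0.01 N) or (linear speed of grey_hinge_2 above 0.5 m/s and contact force between the fingers and grey_hinge_2 below 0.01 N) or (linear speed of brown_hinge_1 above 0.5 m/s and contact force between the fingers and brown_hinge_1 below 0.01 N) or (linear speed of brown_hinge_2 above 0.5 m/s and contact force between the fingers and brown_hinge_2 below 0.01 N) or (linear speed of cover_plate above 0.5 m/s and contact force between the fingers and cover_plate below 0.01 N)).
It fails at once if the sanding block is moved by more than 20 mm (distance of sanding_block from where it was at the start of the episode above 0.02 m).
It also fails if it takes over 128 s, if anything falls off the work surface, if the arm or the gripper's body presses on something with over 40 N, if the wrist force passes 120 N, or if a joint passes its speed limit or range.

ROBOT

A 7-joint arm with a two-finger parallel gripper is mounted at the origin on the work surface. World frame = base frame: x ahead of the robot, y to its left, z up, the work surface at z = 0. Lengths are in m, angles in rad, forces in N, time in s.
With the tool pointing down it reaches from about 0.425 to 0.925 m from the base axis. Payload 6.8 kg.
Tool frame: the origin (TCP) lies between the finger pads; the fingertips stand 11 mm ahead of it and the grasp point (between the pads) lies 8 mm behind it; z points along the fingers, y is the line along which they close (so a half turn about z gives the same grasp; the last joint's range is limited). The gripper opens to 88 mm and grips with 3 to 60 N. Pads are 20 mm wide; open, the fingers measure 115 mm over their backs; the gripper's body (75 mm by 178 mm) begins 61 mm behind the grasp point.
Start: joints at [-0.108, 0.477, 0.022, 1.555, -0.011, 1.109, -0.083], TCP at [0.675, 0, 0.234] pointing down, gripper open.
Joint ranges: [-2.96, 2.96], [-0.34, 2.1], [-1.41, 1.46], [0.24, 2.44], [-1.37, 4.51], [0.17, 1.92], [-2.96, 2.96]. Speed limits (rad/s): [2.39, 2.39, 3.14, 3.14, 3.14, 3.14, 3.14].

INTERFACE

Orientations are given as a unit quaternion [w, x, y, z].
In Python, from station import r gives the robot as it stands.
- The arm moves only by the tool move_arm, never from a script. Its argument "plan" is a list of rows, each a list of 2 entries, a list of its own where there are three numbers: the shift along the tool's x, y, z scaled (see below), then the turn, a rotation vector about the tool's x, y, z scaled (see below). In form: [[[x, y, z], [ax, ay, az]], ...]. A call has 1 to 12 rows; each row shifts and turns the commanded pose from where the row before left it, along the tool's axes as they then stand; what a row does not reach is not made up. The controller multiplies each number of a shift by 0.06 m and each number of a turn by 180 degrees. A row lasts 1/8 s, in which the tool goes at most 62.5 mm and 10.7 degrees, less where a joint would pass 70% of its speed; a pose out of reach is approached as far as the arm can. A call with a number of a shift or a turn outside -1 to 1 is refused whole. A call with a gripper value outside its range is refused whole. "claw" is the closure in counts, from 0 (fully open) to 255 (shut), set as the call begins (left out, the last holds). The fingers move at their own pace and stop on an object; the grip force is fixed at half the most. Time passes only in rows, so rows that do not move let the fingers close. It gives the time, the measured TCP pose, the force, the opening and the grip force at its end, in the units of the state.
- r.read_state(): the state, without advancing time (a new reading comes with each control period).
- r.read_camera(name): name is "scene" or "side" or "wrist"; returns the picture (420x560x3 uint8, red, green, blue); there is no depth.
- r.get_calibration(name): a dict with "vfov" (degrees; the focal length in pixels is half the picture's height over the tangent of half this angle, whatever the lens; pixels are square), "cx", "cy" (the principal point, pixels), "R" (3x3) and "t" (3): a world point X has camera coordinates R X + t. Camera axes: x right, y down, z forward; pixel columns grow to the right and rows downward; lengths in m; the calibration is good to about 2 mm. A picture is of the moment at which its call begins: read the wrist's pose just before it. get_calibration takes no time and is no camera call; for the wrist camera it gives the pose at the moment of the call.
- r.job_done(): hands the job in; it is judged then, once.
Trained networks look in the newest picture that a camera, given by its name, has taken for a name from the list of things; names that differ only in an ending like _2 or _b are one class to them, and where a whole thing is asked for, a point or a joint stands for the part that bears it (a point fixed in the world has none). Each returns a list of dicts, best first, with "conf" (0 to 1); they miss things now and then, are a little off and sometimes report something else, mostly with a low value. They report only what shows in the picture. A call takes as long as a camera call. They do not tell look-alikes from the thing itself.
- r.spot_in(camera, thing): "box" ([left, top, right, bottom] in pixels, round what is visible of it).
- r.regions_of(camera, thing): "region" (420x560 bool, what is visible of it) and "box" ([left, top, right, bottom] in pixels, round what is visible of it).
- r.mark_of(camera, thing): "location" ([row, column] in pixels: a listed point, or the origin of a listed thing).
The state is a dict: "clock": time; "qpos": joint angles; "qd": joint speeds; "joint_torque": joint torques, N m; "position": TCP position; "orientation": TCP orientation; "ft_force": force on the tool from outside, world axes, zero at the start; "torque": the same for the moment, N m; "finger_gap": opening from 0.0 (shut) to 1.0 (fully open); "grip_force": force on a finger pad.
Only numpy, scipy, OpenCV 4.12 (cv2) and the standard library are available. Lean on these libraries where they do the work, as an engineer would, in place of code of your own. Each camera call takes 0.05 s, during which the arm holds its last target. There are 200 camera calls.

## Working session

There is one attempt and no reset: what is moved stays moved. The work goes in short steps, Python scripts to look and compute and a tool call to move; the robot and the scene stay as the last step left them, time stands still between calls to the robot, and variables do not carry over. Pictures are saved under pics/ and viewed, at most 14 in all, crops included, and the job is handed in when it is done.

Besides the shell and the picture viewer there is one more tool, called after "Call:" as name([rows], argument=value, ...), one row to a line, values as JSON. move_arm: Moves the arm, as the interface text tells. Its arguments: {"type":"object","properties":{"plan":{"type":"array"},"claw":{"type":"number"}},"required":["plan"]}

```bash
mkdir -p pics
python3 - <<'E'
from station import r
import cv2
s=r.read_state();print(s)
for c in ("scene","side","wrist"):
    cv2.imwrite(f"pics/{c}0.png",r.read_camera(c)[:,:,::-1]);k=r.get_calibration(c);print(c,k)
E
```

```text
{'clock': 0.0, 'qpos': array([-0.10810993,  0.47775735,  0.02234198,  1.55639098, -0.01146621,
        1.1093234 , -0.08311052]), 'qd': array([-0.00257116,  0.00167557,  0.00142157,  0.00156408, -0.00095366,
       -0.00182117,  0.00187672]), 'joint_torque': array([-1.31144458e-03, -5.82851672e+01,  1.53386436e+00, -2.72606850e+01,
       -5.43364382e-02,  1.69422745e-02,  2.21527275e-04]), 'position': array([ 6.74439234e-01, -1.64414961e-05,  2.32735970e-01]), 'orientation': array([-5.60093858e-04,  7.07094238e-01,  7.07118782e-01, -6.72824819e-04]), 'ft_force': array([0.07984072, 0.27989732, 0.8637816 ]), 'torque': array([-0.07427843, -0.02539192, -0.01282602]), 'grip_force': 0.0, 'finger_gap': 0.9997159015883077}
scene {'vfov': 45.23286599762019, 'cx': 284.33463841557216, 'cy': 210.52799317093437, 'R': array([[ 0.85790459,  0.51379296, -0.00406336],
       [ 0.43009015, -0.72242381, -0.5414114 ],
       [-0.28110883,  0.46273171, -0.84074799]]), 't': array([-0.53214324, -0.24844497,  1.66147704])}
side {'vfov': 52.887738883862525, 'cx': 275.82815756845764, 'cy': 203.6349069896888, 'R': array([[-0.93364092, -0.35773324,  0.01848161],
       [-0.28945568,  0.72303954, -0.62723937],
       [ 0.21102144, -0.59096595, -0.77860722]]), 't': array([0.57354349, 0.20793582, 0.89673442])}
wrist {'vfov': 62.22179244799992, 'cx': 279.22280271065796, 'cy': 209.23494045676128, 'R': array([[ 9.99998614e-01, -5.47099024e-04, -1.57240203e-03],
       [-1.37140440e-04, -9.68323288e-01,  2.49699803e-01],
       [-1.65920402e-03, -2.49699241e-01, -9.68322021e-01]]), 't': array([-0.6738222 , -0.0306372 ,  0.39014188])}
```

View pics/scene0.png

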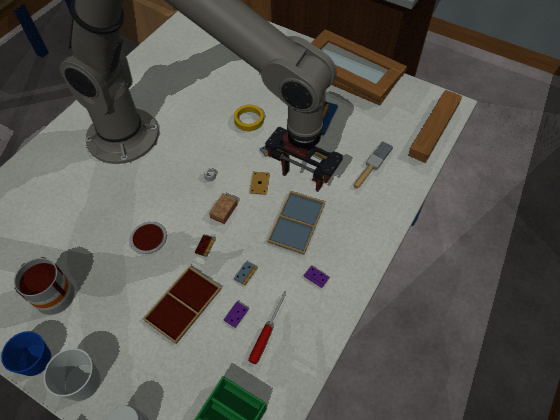

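View pics/side0.png

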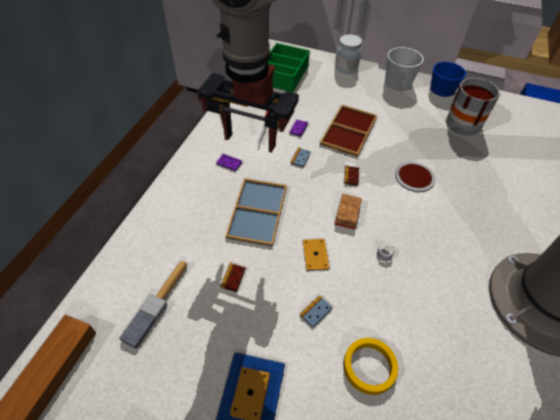

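View pics/wrist0.png

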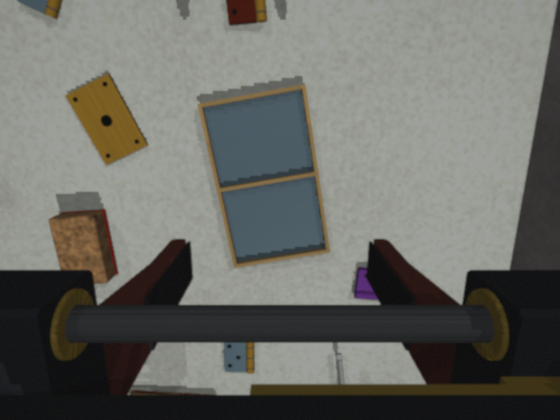

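All the things show: in the side picture the grey hinges are at (301,157) and (316,310), the brown ones at (352,175) and (235,277), the plate at (316,254), the pile at (250,390) and cut by the edge, the cork block at (348,211), the purple decoys at (299,128) and (229,162). Next I measure them.

```bash
cat > h.py <<'E'
from station import r
import numpy as np, cv2
def plane(k,uv,z):
    uv=np.atleast_2d(uv).astype(float); f=210/np.tan(np.radians(k["vfov"]/2))
    d=np.c_[(uv[:,0]-k["cx"])/f,(uv[:,1]-k["cy"])/f,np.ones(len(uv))]@k["R"]
    C=-k["R"].T@k["t"]; return (C+d*((z-C[2])/d[:,2])[:,None])[:,:2]
def rect(k,mask,z):
    c=max(cv2.findContours(mask.astype(np.uint8),cv2.RETR_EXTERNAL,cv2.CHAIN_APPROX_NONE)[0],key=len)
    p=plane(k,c[:,0]+0.0,z)
    (c,(w,h),a)=cv2.minAreaRect((p*1000).astype(np.float32))
    if w>h: w,h,a=h,w,a+90
    return np.array(c)/1000,w,h,(a+90)%180  # angle of long axis, deg
def see(cam,things,new=True):
    if new: r.read_camera(cam)
    k=r.get_calibration(cam)
    for n,z in things:
        for d in r.regions_of(cam,n):
            if d["conf"]<.2: continue
            c,w,h,a=rect(k,d["region"],z)
            print(cam,n,round(d["conf"],2),np.round(d["box"]),np.round(c,4),"w%.0f h%.0f long %.1f"%(w,h,a))
E
python3 - <<'E'
from h import *
T=[("grey_hinge_1",.006),("brown_hinge_1",.006),("cover_plate",.004),("grey_tray",.01),("brown_tray",.01),("pile_board",.01),("sanding_block",.02)]
see("side",T); see("scene",T); print(r.read_state()["clock"])
E
```

```text
side grey_hinge_1 0.63 [301. 299. 329. 327.] [0.4506 0.2011] w39 h62 long 65.7
side grey_hinge_1 0.61 [292. 148. 308. 168.] [ 0.6247 -0.2082] w43 h70 long 87.9
side grey_hinge_1 0.61 [291. 121. 309. 135.] [ 0.6692 -0.3213] w36 h65 long 89.2
side grey_hinge_1 0.59 [213. 153. 242. 170.] [ 0.7958 -0.1181] w47 h66 long 175.8
side brown_hinge_1 0.7 [221. 260. 245. 287.] [0.6409 0.1928] w39 h62 long 97.2
side brown_hinge_1 0.63 [346. 166. 361. 188.] [ 0.4779 -0.1954] w36 h66 long 104.0
side cover_plate 0.94 [304. 237. 328. 271.] [0.493  0.0692] w53 h82 long 114.0
side brown_tray 0.89 [320. 106. 378. 155.] [ 0.531  -0.3661] w114 h197 long 86.1
side pile_board 0.7 [215. 353. 285. 420.] [0.5119 0.3921] w102 h120 long 98.9
side pile_board 0.52 [320. 107. 376. 154.] [ 0.5306 -0.365 ] w114 h195 long 86.0
scene grey_hinge_1 0.76 [307. 269. 331. 291.] [ 0.7949 -0.1241] w41 h63 long 175.5
scene grey_hinge_1 0.58 [234. 263. 256. 279.] [ 0.6239 -0.2135] w39 h61 long 91.9
scene grey_hinge_1 0.54 [224. 302. 247. 328.] [ 0.6685 -0.3264] w40 h60 long 87.7
scene grey_hinge_1 0.4 [260. 146. 271. 157.] [0.4388 0.1777] w19 h39 long 151.9
scene brown_hinge_1 0.59 [196. 234. 215. 254.] [ 0.4783 -0.2005] w39 h64 long 101.8
scene cover_plate 0.65 [250. 171. 270. 193.] [0.4921 0.0655] w52 h83 long 114.8
scene grey_tray 0.72 [271. 193. 327. 252.] [0.6631 0.    ] w115 h193 long 100.5
scene brown_tray 0.95 [142. 264. 219. 343.] [ 0.5304 -0.3737] w120 h187 long 86.3
scene pile_board 0.54 [318. 103. 338. 135.] [0.5523 0.4032] w34 h145 long 106.7
scene sanding_block 0.72 [210. 196. 239. 224.] [ 0.4555 -0.076 ] w64 h97 long 95.2
0.95
```

```bash
cat >> h.py <<'E'
def phi():
    w,x,y,z=r.read_state()["orientation"]
    return np.degrees(np.arctan2(2*(x*y+w*z),1-2*(y*y+z*z)))
def go(x,y,z,ph,n=None):
    "total shift (units of 60mm) along tool axes at present heading, then turn"
    s=r.read_state();p=s["position"];a=np.radians(phi());d=np.array([x,y,z])-p
    v=np.array([np.cos(a)*d[0]+np.sin(a)*d[1],np.sin(a)*d[0]-np.cos(a)*d[1],-d[2]])/.06
    dp=(ph-phi()+90)%180-90
    n=n or int(np.ceil(np.linalg.norm(v)/.85)) or 1; m=int(np.ceil(abs(dp)/9)) or 1
    print("at",np.round(p,4),"phi %.1f"%phi(),"| %d x"%n,np.round(v/n,3),"| %d x turn z %.4f"%(m,-dp/180/m),"t",round(s["clock"],2),"q7 %.2f"%s["qpos"][6])
E
python3 -c "
from h import *
go(.4506,.2005,.19,66)"
```

```text
at [0.675  0.     0.2337] phi 90.0 | 6 x [ 0.557 -0.623  0.121] | 3 x turn z 0.0444 t 0.95 q7 -0.08
```

Call:
move_arm([
  [[0.56,-0.62,0.12],[0,0,0]],
  [[0.56,-0.62,0.12],[0,0,0]],
  [[0.56,-0.62,0.12],[0,0,0]],
  [[0.56,-0.62,0.12],[0,0,0]],
  [[0.56,-0.62,0.12],[0,0,0]],
  [[0.56,-0.62,0.12],[0,0,0]],
  [[0,0,0],[0,0,0.044]],
  [[0,0,0],[0,0,0.044]],
  [[0,0,0],[0,0,0.044]],
  [[0,0,0],[0,0,0]],
  [[0,0,0],[0,0,0]],
], claw=0)

```text
clock: 2.33
position: [0.4519, 0.2017, 0.1906]
orientation: [0.0, 0.837, 0.548, 0.0]
ft_force: [0.3, -0.8, -0.3]
finger_gap: 0.998
grip_force: 0.0
```

```bash
python3 -c "
from h import *
im=r.read_camera('wrist');cv2.imwrite('pics/w1.png',im[:,:,::-1])
see('wrist',[('grey_hinge_1',.006),('pile_board',.01)],False)
go(.4506,.2005,.0135,66)"
```

```text
wrist grey_hinge_1 0.64 [256. 162. 298. 227.] [0.4482 0.1978] w38 h61 long 66.3
wrist pile_board 0.56 [206.   0. 334.  60.] [0.5018 0.3346] w48 h107 long 156.3
at [0.4519 0.2016 0.1905] phi 66.3 | 4 x [-0.006 -0.003  0.737] | 1 x turn z 0.0017 t 2.48 q7 -0.97
```

View pics/w1.png

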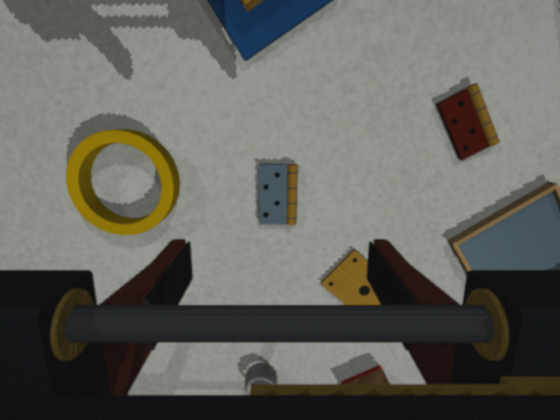

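The hinge lies upright and aligned at (277,194), blue-grey with the brass barrel on the right.

Call:
move_arm([
  [[-0.04,-0.015,0.65],[0,0,0]],
  [[-0.04,-0.015,0.65],[0,0,0]],
  [[0,0,0.65],[0,0,0]],
  [[0,0,0.5],[0,0,0]],
  [[0,0,0.3],[0,0,0]],
  [[0,0,0.2],[0,0,0]],
  [[0,0,0],[0,0,0]],
  [[0,0,0],[0,0,0]],
])

```text
clock: 3.48
position: [0.4487, 0.1982, 0.0141]
orientation: [0.0, 0.838, 0.546, 0.001]
ft_force: [-0.1, -0.3, 0.2]
finger_gap: 1.002
grip_force: 0.0
```

Call:
move_arm([
  [[0,0,0],[0,0,0]],
  [[0,0,0],[0,0,0]],
  [[0,0,0],[0,0,0]],
  [[0,0,0],[0,0,0]],
  [[0,0,0],[0,0,0]],
  [[0,0,0],[0,0,0]],
  [[0,0,0],[0,0,0]],
  [[0,0,0],[0,0,0]],
], claw=255)

```text
clock: 4.47
position: [0.4482, 0.1979, 0.0135]
orientation: [-0.0, 0.838, 0.546, -0.0]
ft_force: [-0.8, -0.4, 0.7]
finger_gap: 0.427
grip_force: 30.0
```

```bash
python3 -c "
from h import *
k=dict(vfov=62.22179244799992,cx=279.2228,cy=209.2349,R=np.array([[ 9.99998614e-01, -5.47099024e-04, -1.57240203e-03],[-1.37140440e-04, -9.68323288e-01,  2.49699803e-01],[-1.65920402e-03, -2.49699241e-01, -9.68322021e-01]]),t=np.array([-0.6738222 , -0.0306372 ,  0.39014188]))
p=plane(k,[(199,103),(304,84),(328,250),(235,266)],.012);print(p,p.mean(0));c=p.mean(0)
d=p[0]+p[1]-p[2]-p[3];a=np.arctan2(d[1],d[0]);u=np.array([np.cos(a),np.sin(a)]);print(np.degrees(a),c+.045*u,c-.045*u)
for q in (c+.045*u,c-.045*u): go(*q,.08,np.degrees(a))
"
```

```text
[[ 0.59167243  0.08380623]
 [ 0.69895199  0.10213293]
 [ 0.72937172 -0.07661104]
 [ 0.62275991 -0.09627807]] [0.66068901 0.00326251]
99.72661580559561 [0.65308639 0.04761564] [ 0.66829164 -0.04109061]
at [0.4482 0.1979 0.0135] phi 66.2 | 6 x [-0.153  0.689 -0.185] | 4 x turn z -0.0465 t 4.47 q7 -0.99
at [0.4482 0.1979 0.0135] phi 66.2 | 7 x [-0.31   0.709 -0.158] | 4 x turn z -0.0465 t 4.47 q7 -0.99
```

Call:
move_arm([
  [[0,0,-0.5],[0,0,0]],
  [[0,0,-0.6],[0,0,0]],
  [[-0.153,0.69,0],[0,0,0]],
  [[-0.153,0.69,0],[0,0,0]],
  [[-0.153,0.69,0],[0,0,0]],
  [[-0.153,0.69,0],[0,0,0]],
  [[-0.153,0.69,0],[0,0,0]],
  [[-0.153,0.69,0],[0,0,0]],
  [[0,0,0],[0,0,-0.0465]],
  [[0,0,0],[0,0,-0.0465]],
  [[0,0,0],[0,0,-0.0465]],
  [[0,0,0],[0,0,-0.0465]],
])

```text
clock: 5.98
position: [0.6528, 0.0473, 0.0788]
orientation: [-0.0, 0.643, 0.766, -0.0]
ft_force: [-0.1, -0.6, -1.8]
finger_gap: 0.42
grip_force: 30.0
```

Call:
move_arm([
  [[0,0,0.3],[0,0,0]],
  [[0,0,0.3],[0,0,0]],
  [[0,0,0.2],[0,0,0]],
  [[0,0,0.1],[0,0,0]],
  [[0,0,0],[0,0,0]],
  [[0,0,0],[0,0,0]],
])

```text
clock: 6.72
position: [0.6539, 0.0475, 0.026]
orientation: [0.0, 0.645, 0.764, 0.0]
ft_force: [0.1, -0.4, -0.8]
finger_gap: 0.428
grip_force: 30.0
```

Call:
move_arm([
  [[0,0,0.05],[0,0,0]],
  [[0,0,0.04],[0,0,0]],
  [[0,0,0.02],[0,0,0]],
  [[0,0,0.015],[0,0,0]],
  [[0,0,0],[0,0,0]],
  [[0,0,0],[0,0,0]],
])

```text
clock: 7.48
position: [0.6533, 0.0474, 0.0185]
orientation: [-0.0, 0.645, 0.764, -0.0]
ft_force: [-3.2, -0.9, 5.4]
finger_gap: 0.425
grip_force: 30.0
```

Call:
move_arm([
  [[0,0,0],[0,0,0]],
  [[0,0,0],[0,0,0]],
  [[0,0,0],[0,0,0]],
  [[0,0,-0.2],[0,0,0]],
  [[0,0,-0.8],[0,0,0]],
  [[0,0,-0.9],[0,0,0]],
  [[0,0,-0.9],[0,0,0]],
  [[0.61,0.05,0],[0,0,0]],
  [[0.61,0.05,0],[0,0,0]],
  [[0.61,0.05,0],[0,0,0]],
  [[0.61,0.05,0],[0,0,0]],
  [[0,0,0],[0,0,0]],
], claw=105)

```text
clock: 8.98
position: [0.6394, 0.1984, 0.1869]
orientation: [-0.001, 0.642, 0.766, 0.001]
ft_force: [0.3, -0.8, 0.4]
finger_gap: 0.591
grip_force: 0.0
```

```bash
python3 -c "
from h import *
im=r.read_camera('wrist');cv2.imwrite('pics/w2.png',im[:,:,::-1])
see('wrist',[('brown_hinge_1',.006),('grey_hinge_1',.011),('pile_board',.01),('grey_tray',.01)],False)
go(.641,.195,.0135,97)"
```

```text
wrist brown_hinge_1 0.86 [257. 167. 302. 234.] [0.6408 0.1865] w39 h62 long 94.1
wrist brown_hinge_1 0.35 [249. 303. 283. 361.] [0.6575 0.0177] w20 h39 long 9.8
wrist grey_hinge_1 0.82 [246. 342. 283. 358.] [0.6566 0.0207] w19 h37 long 9.8
wrist pile_board 0.92 [110.   0. 227.  24.] [0.5209 0.3333] w18 h101 long 9.9
wrist grey_tray 0.91 [214. 289. 324. 387.] [0.6596 0.004 ] w54 h113 long 9.8
at [0.641  0.1916 0.1862] phi 99.6 | 4 x [0.014 0.002 0.719] | 1 x turn z 0.0143 t 9.22 q7 -0.30
```

View pics/w2.png

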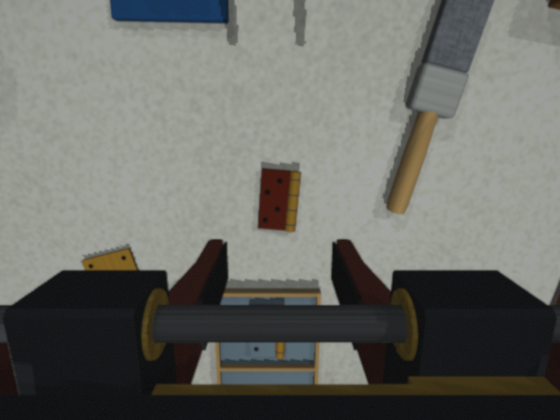

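The brown hinge is at (279,200), turned about 5 degrees from the tool; the grey one lies in its compartment.

Call:
move_arm([
  [[0,0,0.6],[0,0,0.028]],
  [[0,0,0.6],[0,0,0]],
  [[0,0,0.6],[0,0,0]],
  [[0,0,0.55],[0,0,0]],
  [[0,0,0.33],[0,0,0]],
  [[0,0,0.2],[0,0,0]],
  [[0,0,0],[0,0,0]],
  [[0,0,0],[0,0,0]],
  [[0,0,0],[0,0,0]],
], claw=60)

```text
clock: 10.35
position: [0.6411, 0.194, 0.0142]
orientation: [0.0, 0.678, 0.735, 0.001]
ft_force: [-0.1, 0.4, -0.9]
finger_gap: 0.765
grip_force: 0.0
```

Call:
move_arm([
  [[0,0,0],[0,0,0]],
  [[0,0,0],[0,0,0]],
  [[0,0,0],[0,0,0]],
  [[0,0,0],[0,0,0]],
  [[0,0,0],[0,0,0]],
  [[0,0,0],[0,0,0]],
  [[0,0,0],[0,0,0]],
  [[0,0,-0.5],[0,0,0]],
  [[0,0,-0.8],[0,0,0]],
  [[0,0,-0.5],[0,0,0]],
  [[0,0,0],[0,0,0]],
  [[0,0,0],[0,0,0]],
], claw=255)

```text
clock: 11.85
position: [0.6396, 0.1934, 0.1197]
orientation: [-0.0, 0.678, 0.735, -0.001]
ft_force: [-0.4, 0.5, -1.4]
finger_gap: 0.427
grip_force: 30.0
```

```bash
python3 -c "
from h import *
c=np.array([.5305,-.3715]);u=np.array([np.cos(np.radians(86.2)),np.sin(np.radians(86.2))])
print(c+.045*u,c-.045*u)
go(*(c-.045*u),.13,86.2)"
```

```text
[ 0.53348233 -0.32659893] [ 0.52751767 -0.41640107]
at [0.6396 0.1934 0.1197] phi 94.7 | 13 x [-0.767 -0.207 -0.013] | 1 x turn z 0.0471 t 11.85 q7 -0.40
```

Call:
move_arm([
  [[-0.77,-0.207,-0.02],[0,0,0]],
  [[-0.77,-0.207,-0.02],[0,0,0]],
  [[-0.77,-0.207,-0.02],[0,0,0]],
  [[-0.77,-0.207,0],[0,0,0]],
  [[-0.77,-0.207,0],[0,0,0]],
  [[-0.77,-0.207,0],[0,0,0]],
  [[-0.77,-0.207,0],[0,0,0]],
  [[-0.77,-0.207,0],[0,0,0]],
  [[-0.77,-0.207,0],[0,0,0]],
  [[-0.77,-0.207,0],[0,0,0]],
  [[-0.77,-0.207,0],[0,0,0]],
  [[-0.5,-0.207,0],[0,0,0.047]],
])

```text
clock: 13.35
position: [0.5337, -0.3572, 0.1225]
orientation: [-0.001, 0.732, 0.681, -0.001]
ft_force: [0.8, -0.0, -1.1]
finger_gap: 0.43
grip_force: 30.0
```

Call:
move_arm([
  [[0,0,0],[0,0,0]],
  [[0,0,0],[0,0,0]],
  [[0,0,0],[0,0,0]],
])

```text
clock: 13.72
position: [0.5365, -0.3527, 0.1241]
orientation: [-0.001, 0.729, 0.685, 0.0]
ft_force: [-0.2, 0.4, -1.7]
finger_gap: 0.423
grip_force: 30.0
```

```bash
python3 -c "
from h import *
im=r.read_camera('wrist');cv2.imwrite('pics/w3.png',im[:,:,::-1])
see('wrist',[('brown_tray',.01)],False)
go(.5275,-.4164,.035,86.2)"
```

```text
wrist brown_tray 0.58 [195. 111. 350. 305.] [ 0.5311 -0.3431] w114 h127 long 86.4
at [ 0.5364 -0.3533  0.1245] phi 86.4 | 3 x [-0.353 -0.027  0.497] | 1 x turn z 0.0009 t 13.82 q7 0.39
```

View pics/w3.png

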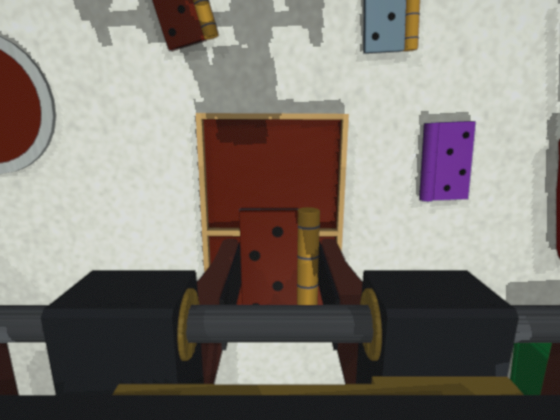

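The brown tray's upper compartment spans (203..345, 118..228), with the divider at row 231; the hinge hangs level in the grip.

```bash
python3 -c "
from h import *
k=r.get_calibration('wrist');p=plane(k,[(198,114),(349,114),(206,231),(343,231)],.012);print(p)
c=p[2:].mean(0);d=p[1]-p[0];a=np.arctan2(d[1],d[0])+np.pi/2;u=np.array([np.cos(a),np.sin(a)]);print(c,np.degrees(a),c+.045*u,c-.045*u)
go(*(c-.045*u),.035,86)"
```

```text
[[ 0.48126871 -0.27827649]
 [ 0.59156834 -0.28534409]
 [ 0.4766689  -0.36803849]
 [ 0.58553131 -0.37500115]]
[ 0.5311001  -0.37151982] 86.33370787739635 [ 0.53397764 -0.32661191] [ 0.52822257 -0.41642772]
at [ 0.5364 -0.3533  0.1245] phi 86.4 | 3 x [-0.353 -0.023  0.497] | 1 x turn z 0.0020 t 13.82 q7 0.39
```

Call:
move_arm([
  [[-0.36,-0.025,0],[0,0,0]],
  [[-0.36,-0.025,0],[0,0,0]],
  [[-0.34,-0.02,0],[0,0,0]],
  [[0,0,0.4],[0,0,0]],
  [[0,0,0.5],[0,0,0]],
  [[0,0,0.4],[0,0,0]],
  [[0,0,0.2],[0,0,0]],
  [[0,0,0.1],[0,0,0]],
  [[0,0,0.06],[0,0,0]],
  [[0,0,0],[0,0,0]],
  [[0,0,0],[0,0,0]],
  [[0,0,0],[0,0,0]],
])

```text
clock: 15.32
position: [0.5278, -0.4181, 0.0257]
orientation: [0.0, 0.73, 0.683, 0.0]
ft_force: [0.2, -0.5, -1.3]
finger_gap: 0.427
grip_force: 30.0
```

Call:
move_arm([
  [[0,0,0.05],[0,0,0]],
  [[0,0,0.04],[0,0,0]],
  [[0,0,0.02],[0,0,0]],
  [[0,0,0.015],[0,0,0]],
  [[0,0,0],[0,0,0]],
  [[0,0,0],[0,0,0]],
])

```text
clock: 16.08
position: [0.5273, -0.4179, 0.0182]
orientation: [-0.0, 0.73, 0.683, -0.0]
ft_force: [-2.8, 2.4, 5.0]
finger_gap: 0.426
grip_force: 30.0
```

Call:
move_arm([
  [[0,0,0],[0,0,0]],
  [[0,0,0],[0,0,0]],
  [[0,0,0],[0,0,0]],
  [[0,0,-0.2],[0,0,0]],
  [[0,0,-0.8],[0,0,0]],
  [[0,0,-0.9],[0,0,0]],
  [[0,0,-0.9],[0,0,0]],
  [[0.72,-0.21,0],[0,0,0]],
  [[0.72,-0.21,0],[0,0,0]],
  [[0.72,-0.21,0],[0,0,0]],
  [[0.72,-0.21,0],[0,0,0]],
  [[0.72,-0.21,0],[0,0,0]],
], claw=105)

```text
clock: 17.58
position: [0.4787, -0.197, 0.1866]
orientation: [0.001, 0.73, 0.683, 0.0]
ft_force: [-0.0, 1.2, 0.3]
finger_gap: 0.589
grip_force: 0.0
```

Call:
move_arm([
  [[0,0,0],[0,0,-0.047]],
  [[0,0,0],[0,0,-0.047]],
  [[0,0,0],[0,0,0]],
  [[0,0,0],[0,0,0]],
  [[0,0,0],[0,0,0]],
], claw=60)

```text
clock: 18.2
position: [0.4789, -0.1984, 0.1858]
orientation: [0.0, 0.622, 0.783, 0.0]
ft_force: [-0.0, 0.1, 0.7]
finger_gap: 0.766
grip_force: 0.0
```

```bash
python3 -c "
from h import *
see('wrist',[('brown_hinge_1',.006)])
go(.478,-.199,.0135,103)"
```

```text
wrist brown_hinge_1 0.85 [263. 363. 300. 383.] [ 0.5285 -0.4058] w28 h41 long 176.7
wrist brown_hinge_1 0.73 [261. 161. 298. 224.] [ 0.4767 -0.1992] w38 h61 long 102.2
at [ 0.4788 -0.1983  0.1856] phi 103.1 | 4 x [-0.002 -0.004  0.717] | 1 x turn z 0.0004 t 18.3 q7 0.44
```

Call:
move_arm([
  [[0,-0.03,0.6],[0,0,0.005]],
  [[0,0,0.6],[0,0,0]],
  [[0,0,0.6],[0,0,0]],
  [[0,0,0.55],[0,0,0]],
  [[0,0,0.32],[0,0,0]],
  [[0,0,0.2],[0,0,0]],
  [[0,0,0],[0,0,0]],
  [[0,0,0],[0,0,0]],
  [[0,0,0],[0,0,0]],
])

```text
clock: 19.42
position: [0.4776, -0.1989, 0.0142]
orientation: [0.001, 0.628, 0.778, 0.0]
ft_force: [0.2, 0.7, 0.1]
finger_gap: 0.761
grip_force: 0.0
```

Call:
move_arm([
  [[0,0,0],[0,0,0]],
  [[0,0,0],[0,0,0]],
  [[0,0,0],[0,0,0]],
  [[0,0,0],[0,0,0]],
  [[0,0,0],[0,0,0]],
  [[0,0,0],[0,0,0]],
  [[0,0,0],[0,0,0]],
  [[0,0,-0.4],[0,0,0]],
  [[0,0,-0.6],[0,0,0]],
  [[0,0,0],[0,0,0]],
  [[0,0,0],[0,0,0]],
], claw=255)

```text
clock: 20.8
position: [0.4766, -0.1986, 0.0728]
orientation: [-0.0, 0.628, 0.778, -0.0]
ft_force: [-0.2, -0.2, -1.1]
finger_gap: 0.425
grip_force: 30.0
```

```bash
python3 -c "
from h import *
go(.534,-.3266,.0255,86.3)"
```

```text
at [ 0.4766 -0.1986  0.0728] phi 102.2 | 3 x [-0.763  0.161  0.263] | 2 x turn z 0.0443 t 20.8 q7 0.39
```

Call:
move_arm([
  [[-0.76,0.16,0],[0,0,0]],
  [[-0.76,0.16,0],[0,0,0]],
  [[-0.76,0.16,0],[0,0,0]],
  [[0,0,0],[0,0,0.044]],
  [[0,0,0],[0,0,0.044]],
  [[0,0,0.35],[0,0,0]],
  [[0,0,0.25],[0,0,0]],
  [[0,0,0.15],[0,0,0]],
  [[0,0,0.05],[0,0,0]],
  [[0,0,0],[0,0,0]],
  [[0,0,0],[0,0,0]],
  [[0,0,0],[0,0,0]],
])

```text
clock: 22.3
position: [0.5346, -0.3265, 0.026]
orientation: [0.0, 0.729, 0.685, 0.0]
ft_force: [0.4, 0.7, -2.8]
finger_gap: 0.425
grip_force: 30.0
```

Call:
move_arm([
  [[0,0,0.05],[0,0,0]],
  [[0,0,0.04],[0,0,0]],
  [[0,0,0.02],[0,0,0]],
  [[0,0,0.015],[0,0,0]],
  [[0,0,0],[0,0,0]],
  [[0,0,0],[0,0,0]],
])

```text
clock: 23.05
position: [0.5341, -0.3262, 0.0186]
orientation: [-0.0, 0.729, 0.685, -0.0]
ft_force: [-1.7, 2.0, 5.6]
finger_gap: 0.427
grip_force: 30.0
```

Call:
move_arm([
  [[0,0,0],[0,0,0]],
  [[0,0,0],[0,0,0]],
  [[0,0,0],[0,0,0]],
  [[0,0,-0.2],[0,0,0]],
  [[0,0,-0.8],[0,0,0]],
  [[0,0,-0.9],[0,0,0]],
  [[0,0,-0.9],[0,0,0]],
  [[0.67,0.46,0],[0,0,0]],
  [[0.67,0.46,0],[0,0,0]],
  [[0.67,0.46,0],[0,0,0]],
  [[0,0,0],[0,0,-0.02]],
  [[0,0,0],[0,0,0]],
], claw=105)

```text
clock: 24.55
position: [0.6247, -0.2108, 0.1866]
orientation: [0.0, 0.707, 0.707, 0.0]
ft_force: [0.4, 0.1, 0.4]
finger_gap: 0.591
grip_force: 0.0
```

Call:
move_arm([
  [[0,0,0],[0,0,0]],
  [[0,0,0],[0,0,0]],
  [[0,0,0],[0,0,0]],
], claw=60)

```text
clock: 24.92
position: [0.6242, -0.2117, 0.1861]
orientation: [0.0, 0.708, 0.707, -0.0]
ft_force: [0.2, -0.4, -0.8]
finger_gap: 0.765
grip_force: 0.0
```

```bash
python3 -c "
from h import *
see('wrist',[('grey_hinge_1',.006)])
im=r.read_camera('wrist');cv2.imwrite('pics/w4.png',im[:,:,::-1])
go(.6243,-.211,.0135,90)"
```

```text
wrist grey_hinge_1 0.97 [304. 269. 339. 307.] [ 0.6674 -0.3137] w38 h42 long 88.0
wrist grey_hinge_1 0.59 [432.  71. 506. 119.] [ 0.7947 -0.1229] w39 h65 long 174.3
wrist grey_hinge_1 0.58 [261. 159. 296. 225.] [ 0.6232 -0.213 ] w38 h61 long 89.1
at [ 0.6244 -0.2113  0.186 ] phi 90.0 | 4 x [ 0.001 -0.     0.719] | 1 x turn z -0.0001 t 25.07 q7 0.19
```

View pics/w4.png

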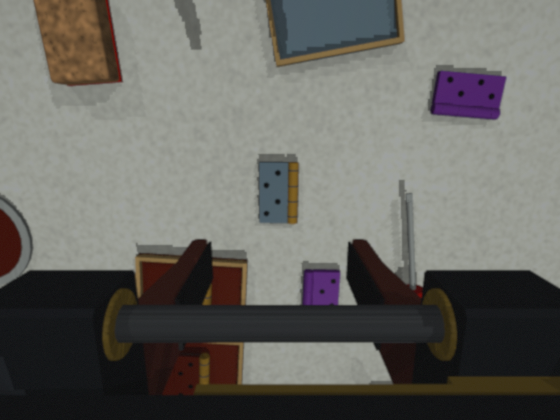

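The true grey hinge is at (278,192), the purple ones at (468,94) and (320,288). Descending on the grey one.

Call:
move_arm([
  [[-0.02,-0.02,0.6],[0,0,0.004]],
  [[0,0,0.6],[0,0,0]],
  [[0,0,0.6],[0,0,0]],
  [[0,0,0.55],[0,0,0]],
  [[0,0,0.33],[0,0,0]],
  [[0,0,0.2],[0,0,0]],
  [[0,0,0],[0,0,0]],
  [[0,0,0],[0,0,0]],
  [[0,0,0],[0,0,0]],
])

```text
clock: 26.2
position: [0.6238, -0.2125, 0.0141]
orientation: [0.001, 0.712, 0.703, 0.0]
ft_force: [0.3, 0.2, 0.2]
finger_gap: 0.763
grip_force: 0.0
```

Call:
move_arm([
  [[0,0,0],[0,0,0]],
  [[0,0,0],[0,0,0]],
  [[0,0,0],[0,0,0]],
  [[0,0,0],[0,0,0]],
  [[0,0,0],[0,0,0]],
  [[0,0,0],[0,0,0]],
  [[0,0,0],[0,0,0]],
  [[0,0,-0.4],[0,0,0]],
  [[0,0,-0.6],[0,0,0]],
  [[0,0,0],[0,0,0]],
  [[0,0,0],[0,0,0]],
], claw=255)

```text
clock: 27.58
position: [0.6226, -0.2121, 0.0722]
orientation: [-0.001, 0.712, 0.703, -0.0]
ft_force: [0.6, 0.4, -1.5]
finger_gap: 0.422
grip_force: 30.0
```

```bash
python3 -c "
from h import *
go(.6683,-.0411,.0255,99.7)"
```

```text
at [ 0.6226 -0.2121  0.0722] phi 89.3 | 4 x [0.715 0.182 0.195] | 2 x turn z -0.0289 t 27.57 q7 0.16
```

Call:
move_arm([
  [[0.715,0.18,0],[0,0,0]],
  [[0.715,0.18,0],[0,0,0]],
  [[0.715,0.18,0],[0,0,0]],
  [[0.715,0.18,0],[0,0,0]],
  [[0,0,0],[0,0,-0.029]],
  [[0,0,0],[0,0,-0.029]],
  [[0,0,0.35],[0,0,0]],
  [[0,0,0.25],[0,0,0]],
  [[0,0,0.15],[0,0,0]],
  [[0,0,0.03],[0,0,0]],
  [[0,0,0],[0,0,0]],
  [[0,0,0],[0,0,0]],
])

```text
clock: 29.08
position: [0.6691, -0.0413, 0.027]
orientation: [0.0, 0.645, 0.764, 0.0]
ft_force: [-0.5, -0.3, -1.4]
finger_gap: 0.43
grip_force: 30.0
```

Call:
move_arm([
  [[0,0,0.05],[0,0,0]],
  [[0,0,0.04],[0,0,0]],
  [[0,0,0.02],[0,0,0]],
  [[0,0,0.015],[0,0,0]],
  [[0,0,0],[0,0,0]],
  [[0,0,0],[0,0,0]],
])

```text
clock: 29.82
position: [0.6687, -0.0413, 0.0189]
orientation: [0.0, 0.645, 0.764, 0.0]
ft_force: [0.3, -0.9, -0.6]
finger_gap: 0.422
grip_force: 30.0
```

Call:
move_arm([
  [[0,0,0.015],[0,0,0]],
  [[0,0,0],[0,0,0]],
  [[0,0,0],[0,0,0]],
])

```text
clock: 30.2
position: [0.6688, -0.0413, 0.0182]
orientation: [0.0, 0.645, 0.764, 0.0]
ft_force: [-0.4, -0.8, 1.4]
finger_gap: 0.426
grip_force: 30.0
```

Call:
move_arm([
  [[0,0,0],[0,0,0]],
  [[0,0,0],[0,0,0]],
  [[0,0,0],[0,0,0]],
  [[0,0,-0.2],[0,0,0]],
  [[0,0,-0.8],[0,0,0]],
  [[0,0,-0.9],[0,0,0]],
  [[0,0,-0.9],[0,0,0]],
  [[0.455,-0.52,0],[0,0,0]],
  [[0.455,-0.52,0],[0,0,0]],
  [[0.455,-0.52,0],[0,0,0]],
  [[0.455,-0.52,0],[0,0,0]],
  [[0.455,-0.52,0],[0,0,0]],
], claw=105)

```text
clock: 31.7
position: [0.4908, 0.0677, 0.1869]
orientation: [0.0, 0.645, 0.764, 0.001]
ft_force: [-0.4, 0.8, 0.4]
finger_gap: 0.591
grip_force: 0.0
```

Call:
move_arm([
  [[0,0,0],[0,0,-0.04]],
  [[0,0,0],[0,0,-0.04]],
  [[0,0,0],[0,0,0]],
  [[0,0,0],[0,0,0]],
  [[0,0,0],[0,0,0]],
  [[0,0,0],[0,0,0]],
], claw=0)

```text
clock: 32.45
position: [0.4918, 0.0669, 0.1859]
orientation: [-0.0, 0.544, 0.839, -0.0]
ft_force: [-0.4, -0.3, 0.5]
finger_gap: 1.0
grip_force: 0.0
```

```bash
python3 -c "
from h import *
see('wrist',[('cover_plate',.004)])
go(.4925,.067,.013,114)"
```

```text
wrist cover_plate 0.6 [252. 149. 307. 233.] [0.4915 0.0661] w53 h81 long 114.1
at [0.4918 0.0669 0.1859] phi 114.1 | 4 x [-0.001  0.003  0.721] | 1 x turn z 0.0005 t 32.55 q7 0.08
```

Call:
move_arm([
  [[-0.01,0,0.6],[0,0,0]],
  [[0,0,0.6],[0,0,0]],
  [[0,0,0.6],[0,0,0]],
  [[0,0,0.55],[0,0,0]],
  [[0,0,0.33],[0,0,0]],
  [[0,0,0.2],[0,0,0]],
  [[0,0,0],[0,0,0]],
  [[0,0,0],[0,0,0]],
  [[0,0,0],[0,0,0]],
])

```text
clock: 33.67
position: [0.4925, 0.0664, 0.0138]
orientation: [0.0, 0.544, 0.839, 0.0]
ft_force: [0.0, 0.1, 0.7]
finger_gap: 0.997
grip_force: 0.0
```

Call:
move_arm([
  [[0,0,0.01],[0,0,0]],
  [[0,0,0],[0,0,0]],
  [[0,0,0],[0,0,0]],
  [[0,0,0],[0,0,0]],
  [[0,0,0],[0,0,0]],
  [[0,0,0],[0,0,0]],
  [[0,0,0],[0,0,0]],
], claw=255)

```text
clock: 34.55
position: [0.4921, 0.0664, 0.0126]
orientation: [0.0, 0.544, 0.839, 0.0]
ft_force: [-0.1, -0.0, 1.6]
finger_gap: 0.586
grip_force: 30.0
```

```bash
python3 -c "
from h import *
go(.54,.28,.2,99)"
```

```text
at [0.4921 0.0664 0.0126] phi 114.1 | 6 x [ 0.487  0.364 -0.521] | 2 x turn z 0.0420 t 34.55 q7 -0.04
```

Call:
move_arm([
  [[0,0,-0.3],[0,0,0]],
  [[0.49,0.36,-0.56],[0,0,0]],
  [[0.49,0.36,-0.56],[0,0,0]],
  [[0.49,0.36,-0.56],[0,0,0]],
  [[0.49,0.36,-0.56],[0,0,0]],
  [[0.49,0.36,-0.56],[0,0,0]],
  [[0.49,0.36,0],[0,0,0]],
  [[0,0,0],[0,0,0.042]],
  [[0,0,0],[0,0,0.042]],
  [[0,0,0],[0,0,0]],
  [[0,0,0],[0,0,0]],
  [[0,0,0],[0,0,0]],
])

```text
clock: 36.05
position: [0.5382, 0.2802, 0.1985]
orientation: [-0.0, 0.649, 0.761, -0.0]
ft_force: [-0.3, 1.0, -1.2]
finger_gap: 0.585
grip_force: 30.0
```

```bash
python3 -c "
from h import *
im=r.read_camera('wrist');cv2.imwrite('pics/w5.png',cv2.resize(im[:,:,::-1],None,fx=1.4,fy=1.4))
see('wrist',[('pile_board',.01)],False);go(.54,.28,.2,99)"
```

```text
wrist pile_board 0.85 [213.   0. 324. 135.] [0.5114 0.3881] w100 h115 long 99.0
wrist pile_board 0.66 [296. 360. 368. 385.] [0.6306 0.0803] w35 h80 long 9.0
at [0.5383 0.2802 0.1986] phi 99.0 | 1 x [-0.008  0.028 -0.024] | 1 x turn z 0.0002 t 36.15 q7 -0.52
```

View pics/w5.png

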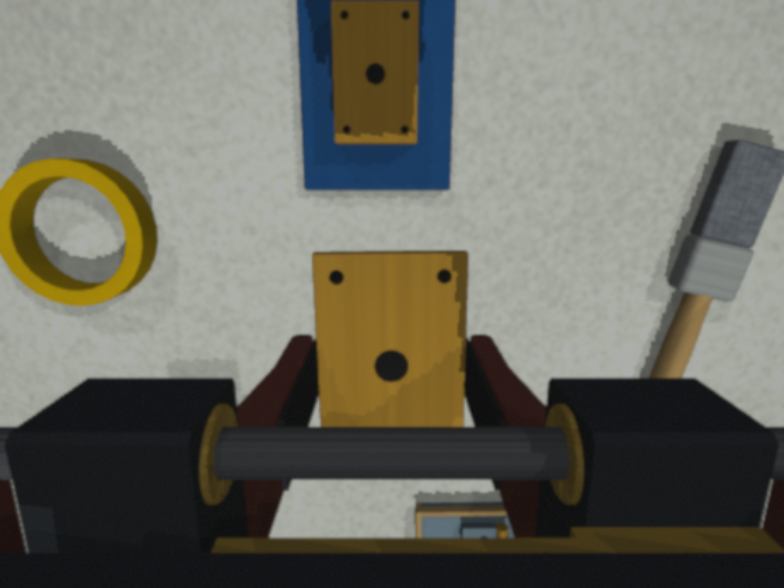

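```bash
python3 -c "
from h import *
k=r.get_calibration('wrist');s=1.4
b=plane(k,np.array([(305,189),(449,188)])/s,.01);d=b[1]-b[0];print('board w',np.linalg.norm(d),b)
a=np.radians(99.0);e=np.arctan2(d[1],d[0])+np.pi/2;print(np.degrees(e))
for a in(np.radians(99),e):
  u=np.array([np.cos(a),np.sin(a)]);c=b.mean(0)+.07*u;print('centre',c)
for z in np.arange(.02,.065,.005):
  p=plane(k,np.array([(332,2),(334,134),(417,134),(418,2),(375,74)])/s,z);print(round(z,3),np.round(np.linalg.norm(p[2]-p[1]),4),'c',p[4], p[1:3].mean(0)+.04*u)
zt=r.read_state()['position'][2]-.0076
p=plane(k,np.array([(313,253),(468,252),(391,366)])/s,zt);print('plate',np.linalg.norm(p[1]-p[0]),p, r.read_state()['position'])
g=p[1]-p[0];print(np.degrees(np.arctan2(g[1],g[0]))+90)
go(*c,.1,99)
"
```

```text
board w 0.09835864475582116 [[0.47149227 0.32340305]
 [0.56853252 0.33945342]]
99.39164718929173
centre [0.50906198 0.40056642]
centre [0.50858965 0.40048996]
0.02 0.0536 c [0.50850537 0.40114434] [0.50761418 0.40522226]
0.025 0.0527 c [0.5087903  0.40031965] [0.50781372 0.40493373]
0.03 0.0519 c [0.50907524 0.39949496] [0.50801325 0.4046452 ]
0.035 0.0511 c [0.50936017 0.39867027] [0.50821279 0.40435666]
0.04 0.0503 c [0.5096451  0.39784559] [0.50841232 0.40406813]
0.045 0.0495 c [0.50993003 0.3970209 ] [0.50861186 0.4037796 ]
0.05 0.0487 c [0.51021496 0.39619621] [0.5088114  0.40349107]
0.055 0.0479 c [0.51049989 0.39537152] [0.50901093 0.40320254]
0.06 0.0471 c [0.51078482 0.39454684] [0.50921047 0.40291401]
plate 0.051163303841327556 [[0.50614617 0.31565152]
 [0.55662568 0.32398832]
 [0.53785486 0.28009986]] [0.53827769 0.28018627 0.19855243]
99.3778749422035
at [0.5383 0.2802 0.1986] phi 99.0 | 4 x [ 0.514 -0.043  0.411] | 1 x turn z 0.0002 t 36.15 q7 -0.52
```

Call:
move_arm([
  [[0.514,-0.043,0],[0,0,0]],
  [[0.514,-0.043,0],[0,0,0]],
  [[0.514,-0.043,0],[0,0,0]],
  [[0.514,-0.043,0],[0,0,0]],
  [[0,0,0.6],[0,0,0]],
  [[0,0,0.6],[0,0,0]],
  [[0,0,0.45],[0,0,0]],
  [[0,0,0.23],[0,0,0]],
  [[0,0,0],[0,0,0]],
  [[0,0,0],[0,0,0]],
  [[0,0,0],[0,0,0]],
])

```text
clock: 37.52
position: [0.5095, 0.4012, 0.0871]
orientation: [0.0, 0.649, 0.76, 0.001]
ft_force: [0.9, -0.5, -1.1]
finger_gap: 0.585
grip_force: 30.0
```

```bash
python3 -c "
from h import *
im=r.read_camera('side');cv2.imwrite('pics/s5.png',cv2.resize(im[300:420,150:350,::-1],None,fx=4,fy=4,interpolation=cv2.INTER_CUBIC))
go(.5088,.4005,.0426,99)"
```

```text
at [0.5093 0.401  0.0869] phi 99.0 | 1 x [-0.007 -0.009  0.738] | 1 x turn z -0.0000 t 37.58 q7 -0.75
```

View pics/s5.png

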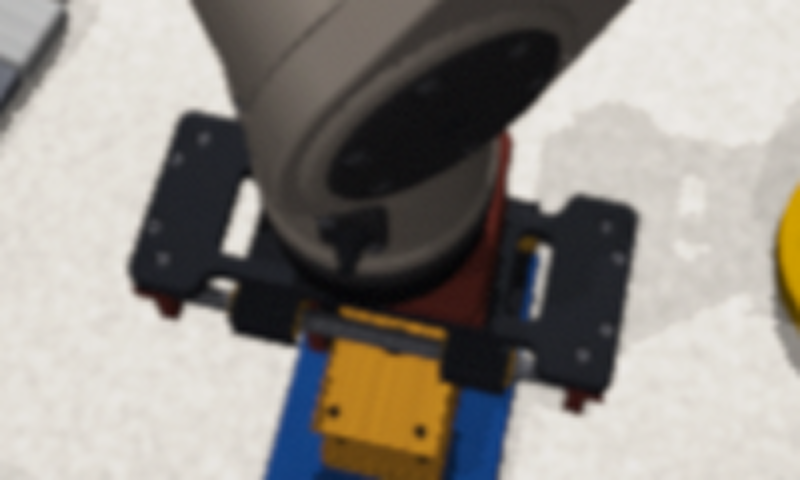

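The side crop shows the held plate (front corners at crop (316,432), (440,462)) lined up above the pile. Now feeling downward.

Call:
move_arm([
  [[-0.007,-0.008,0.1],[0,0,0]],
  [[0,0,0.1],[0,0,0]],
  [[0,0,0.05],[0,0,0]],
  [[0,0,0],[0,0,0]],
  [[0,0,0],[0,0,0]],
])

```text
clock: 38.2
position: [0.5084, 0.4002, 0.0708]
orientation: [-0.0, 0.649, 0.76, 0.0]
ft_force: [-0.2, 0.4, -2.2]
finger_gap: 0.586
grip_force: 30.0
```

Call:
move_arm([
  [[0,0,0.06],[0,0,0]],
  [[0,0,0.06],[0,0,0]],
  [[0,0,0],[0,0,0]],
  [[0,0,0],[0,0,0]],
])

```text
clock: 38.7
position: [0.5084, 0.4001, 0.0635]
orientation: [-0.0, 0.649, 0.76, -0.0]
ft_force: [0.1, 0.1, -1.1]
finger_gap: 0.586
grip_force: 30.0
```

Call:
move_arm([
  [[0,0,0.04],[0,0,0]],
  [[0,0,0.03],[0,0,0]],
  [[0,0,0],[0,0,0]],
  [[0,0,0],[0,0,0]],
])

```text
clock: 39.2
position: [0.5084, 0.4001, 0.0594]
orientation: [-0.0, 0.649, 0.76, 0.0]
ft_force: [0.1, -1.5, -2.2]
finger_gap: 0.587
grip_force: 30.0
```

Call:
move_arm([
  [[0,0,0.04],[0,0,0]],
  [[0,0,0.03],[0,0,0]],
  [[0,0,0],[0,0,0]],
  [[0,0,0],[0,0,0]],
])

```text
clock: 39.7
position: [0.5084, 0.4001, 0.0552]
orientation: [-0.0, 0.649, 0.76, 0.0]
ft_force: [-0.5, -0.2, -0.6]
finger_gap: 0.587
grip_force: 30.0
```

Call:
move_arm([
  [[0,0,0.03],[0,0,0]],
  [[0,0,0.02],[0,0,0]],
  [[0,0,0],[0,0,0]],
  [[0,0,0],[0,0,0]],
])

```text
clock: 40.2
position: [0.5084, 0.4001, 0.0522]
orientation: [0.0, 0.649, 0.76, 0.0]
ft_force: [0.2, 0.3, -0.5]
finger_gap: 0.589
grip_force: 30.0
```

Call:
move_arm([
  [[0,0,0.03],[0,0,0]],
  [[0,0,0.02],[0,0,0]],
  [[0,0,0],[0,0,0]],
  [[0,0,0],[0,0,0]],
])

```text
clock: 40.7
position: [0.5084, 0.4, 0.0492]
orientation: [0.0, 0.649, 0.76, 0.0]
ft_force: [-1.0, 0.7, -0.9]
finger_gap: 0.585
grip_force: 30.0
```

Call:
move_arm([
  [[0,0,0.02],[0,0,0]],
  [[0,0,0.02],[0,0,0]],
  [[0,0,0],[0,0,0]],
  [[0,0,0],[0,0,0]],
])

```text
clock: 41.2
position: [0.5084, 0.4001, 0.0468]
orientation: [-0.0, 0.649, 0.76, 0.0]
ft_force: [0.4, -0.2, -1.8]
finger_gap: 0.588
grip_force: 30.0
```

Call:
move_arm([
  [[0,0,0.02],[0,0,0]],
  [[0,0,0.02],[0,0,0]],
  [[0,0,0],[0,0,0]],
  [[0,0,0],[0,0,0]],
])

```text
clock: 41.7
position: [0.5083, 0.4001, 0.0443]
orientation: [-0.0, 0.649, 0.76, -0.0]
ft_force: [0.1, -0.2, -1.1]
finger_gap: 0.585
grip_force: 30.0
```

Call:
move_arm([
  [[0,0,0.02],[0,0,0]],
  [[0,0,0.01],[0,0,0]],
  [[0,0,0],[0,0,0]],
  [[0,0,0],[0,0,0]],
])

```text
clock: 42.2
position: [0.5085, 0.4002, 0.0437]
orientation: [0.0, 0.649, 0.76, 0.0]
ft_force: [-2.1, -2.7, 7.2]
finger_gap: 0.587
grip_force: 30.0
```

Contact: 7 N with the pile top at about 31 mm, which agrees with the picture. Releasing.

Call:
move_arm([
  [[0,0,0],[0,0,0]],
  [[0,0,0],[0,0,0]],
  [[0,0,0],[0,0,0]],
  [[0,0,0],[0,0,0]],
  [[0,0,-0.2],[0,0,0]],
  [[0,0,-0.7],[0,0,0]],
  [[0,0,-0.9],[0,0,0]],
  [[0,0,-0.9],[0,0,0]],
  [[0,0,-0.3],[0,0,0]],
  [[0,0,0],[0,0,0]],
  [[0,0,0],[0,0,0]],
  [[0,0,0],[0,0,0]],
], claw=60)

```text
clock: 43.7
position: [0.5076, 0.3993, 0.2205]
orientation: [-0.0, 0.649, 0.76, -0.002]
ft_force: [-0.4, 0.7, 0.4]
finger_gap: 0.765
grip_force: 0.0
```

```bash
python3 -c "
from h import *
im=r.read_camera('wrist')
see('wrist',[('cover_plate',.036),('pile_board',.01)],False)
s=r.read_camera('scene')
k=r.get_calibration('scene')
def crop(a,x0,y0,x1,y1): return cv2.resize(a[y0:y1,x0:x1,::-1],(400,300))
cv2.imwrite('pics/fin.png',np.vstack([np.hstack([crop(im,180,90,380,240),crop(s,260,180,340,240)]),np.hstack([crop(s,130,250,250,350),crop(s,180,130,340,250)])]))
see('scene',[('grey_hinge_1',.011),('brown_hinge_1',.011),('sanding_block',.02)],False);print(r.read_state()['clock'])"
```

```text
wrist cover_plate 0.69 [248. 149. 308. 233.] [0.5079 0.4006] w54 h82 long 100.2
wrist pile_board 0.82 [234. 113. 331. 249.] [0.5097 0.3998] w101 h141 long 99.0
scene grey_hinge_1 0.81 [307. 269. 330. 289.] [ 0.7967 -0.1246] w35 h57 long 174.2
scene grey_hinge_1 0.63 [294. 199. 313. 219.] [0.654  0.0453] w39 h64 long 97.6
scene grey_hinge_1 0.57 [224. 302. 248. 325.] [ 0.6693 -0.3271] w39 h61 long 89.1
scene grey_hinge_1 0.5 [283. 223. 301. 242.] [ 0.6675 -0.0426] w41 h65 long 99.4
scene brown_hinge_1 0.6 [159. 308. 184. 330.] [ 0.5266 -0.4214] w39 h63 long 84.5
scene sanding_block 0.76 [211. 194. 238. 220.] [ 0.4569 -0.0751] w60 h94 long 93.4
44.05
```

View pics/fin.png

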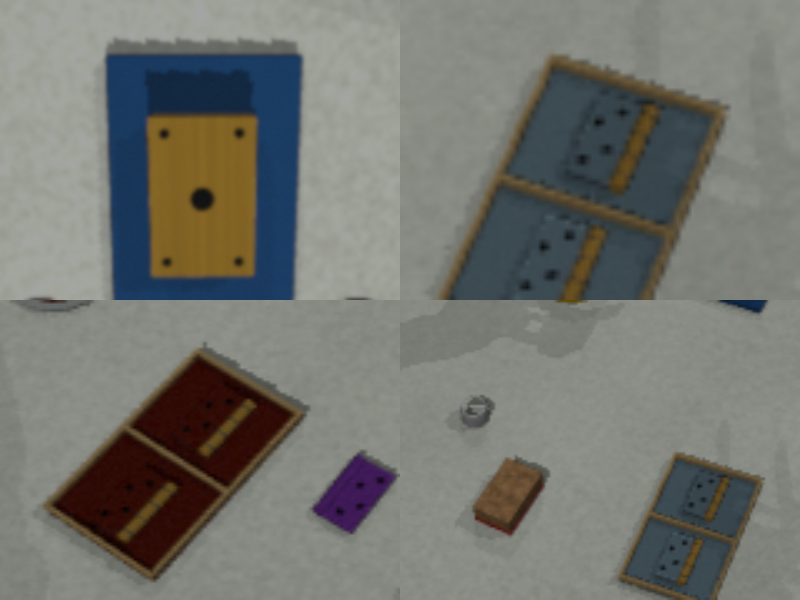

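The plate covers the pile squarely, each hinge lies flat in its own compartment, and the cork block has not moved. Handing in.

```bash
python3 -c "
from station import r
print(r.job_done())"
```

```text
the job is handed in; nothing more can be done
None
```

The job is handed in at about 44 s: all four hinges lie one per compartment in the trays of their colour, the cover plate lies squarely on the pile (its top felt at about 31 mm), and the cork block was left where it was; no verdict was returned.

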